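Put the slide carriers away in their staining troughs and cover them

ROBOT

A 6-joint arm with a two-finger parallel gripper is mounted at the origin on a cart in front of the work surface, level with it; the furniture and walls round the work are solid. World frame = base frame: x ahead of the robot, y to its left, z up, the work surface at z = 0. Lengths are in m, angles in rad, forces in N, time in s.
With the tool pointing down it reaches from about 0.3 to 0.875 m from the base axis. Payload 6.4 kg.
Tool frame: the origin (TCP) lies midway between the tips of the shut fingers; the grasp point (between the pads) lies 19 mm behind it; z points along the fingers, y is the line along which they close (so a half turn about z gives the same grasp; the last joint's range is limited). The gripper opens to 85 mm and grips with 20 to 120 N. Pads are 22 mm wide; open, the fingers measure 114 mm over their backs; the gripper's body (76 mm by 85 mm) begins 54 mm behind the grasp point. The pads swing forward as they close: fully open they stand 13 mm farther back than shut.
Start: joints at [1.064, 0.181, 1.607, -0, 1.354, -0.206], TCP at [0.17, 0.549, 0.231] pointing down, gripper open.
Joint ranges: [-2.99, 2.99], [-0.89, 2.07], [0.3, 2.58], [-1.14, 4.28], [0, 2.63], [-3.12, 3.12]. Speed limits (rad/s): [2.57, 2.57, 3.01, 3.14, 3.14, 3.14].

INTERFACE

Orientations are given as a unit quaternion [w, x, y, z].
In Python, from bench import ctrl gives the robot as it stands.
- The arm moves only by the tool drive_tool, never from a script. Its argument "plan" is a list that holds one entry, the list of rows, each a list of 4 numbers: the shift along the tool's x, y, z scaled (see below), then the turn about the tool's z scaled (see below). In form: [[[x, y, z, roll], ...]]. A call has 1 to 12 rows; each row is the pose to reach, as a shift and turn from the pose commanded when the call began, along the tool's axes at that moment, turning the shorter way round; what a row does not reach only later rows make up. The controller multiplies each number of a shift by 400 mm and each number of a turn by 180 degrees. A row lasts 1/12 s, in which the tool goes at most 41.7 mm and 7.16 degrees, less where a joint would pass 70% of its speed; a pose out of reach is approached as far as the arm can. A call with a number of a shift or a turn outside -1 to 1 is refused whole. A call with a gripper value outside its range is refused whole. "jaw" is the closure, from 0 (fully open) to 1 (shut), set as the call begins (left out, the last holds). The fingers move at their own pace and stop on an object; the grip force is fixed at half the most. Time passes only in rows, so rows that repeat a pose let the fingers close. It gives the time, the measured TCP pose, the force, the opening and the grip force at its end, in the units of the state.
- ctrl.get_obs(): the state, without advancing time (a new reading comes with each control period).
- ctrl.camera(name): name is "scene" or "side" or "wrist"; returns (picture, depth): 420x560x3 uint8, red, green, blue; 420x560 float32, m along the optical axis (not along the pixel's ray), 0 where there is no reading.
- ctrl.camera_info(name): a dict with "camera_matrix" (3x3 intrinsics, pixels), "D" ([k1, k2, p1, p2, k3] as OpenCV has them; the pictures are not rectified), "R" (3x3) and "t" (3): a world point X has camera coordinates R X + t; the wrist camera has in their place "T_tool_cam" (4x4, takes a point from camera to tool coordinates, whose origin is the TCP and whose axes are the flange's). Camera axes: x right, y down, z forward; pixel columns grow to the right and rows downward; lengths in m; the calibration is good to about 2 mm. A picture is of the moment at which its call begins: read the wrist's pose just before it. camera_info takes no time and is no camera call.
- ctrl.hand_in(): hands the job in; it is judged then, once.
The state is a dict: "time_s": time; "q": joint angles; "dq": joint speeds; "joint_efforts": joint torques, N m; "eef_pos": TCP position; "eef_rot": TCP orientation; "wrist_force": force on the tool from outside, world axes, zero at the start; "torque": the same for the moment, N m; "opening": opening from 0.0 (shut) to 1.0 (fully open); "grasp_force": force on a finger pad.
Only numpy, scipy, OpenCV 4.12 (cv2) and the standard library are available. Lean on these libraries where they do the work, as an engineer would, in place of code of your own. Each camera call takes 0.05 s, during which the arm holds its last target. There are 200 camera calls.

TASK

Put the two slide carriers that hold slides away: stand the wide one on the floor of the wide steel trough and the narrow one on the floor of the narrow trough, keeping them upright, and then close each trough with its own lid so that the lid lies flat and seated on the rim. Leave the empty carrier and the dropper bottle where they stand.

Things in the scene. Friction and masses are not known exactly. Their poses are not given: they have to be found in the camera images.
- wide_trough: Wide open-topped stainless steel staining trough (the larger of two), loose, standing upright, about 0.6 kg. Outside 113 x 85 mm over its rolled rim and 64 mm high; inside 100 mm along its own x, 72 mm along its own y and 60 mm deep (floor 4 mm thick, walls 3.5 mm). Origin: centre of its underside; z up.
- narrow_trough: Narrow open-topped stainless steel staining trough (the smaller of two), loose, standing upright, about 0.5 kg. Outside 113 x 63 mm over its rolled rim and 64 mm high; inside 100 mm along its own x, 50 mm along its own y and 60 mm deep (floor 4 mm thick, walls 3.5 mm). Origin: centre of its underside; z up.
- wide_lid: Lid of the wide trough, right side up: steel plate 113 (own x) x 85 (own y) mm, 5 to 9 mm above the origin (centre of the underside). Under it a rib 88 x 60 mm, 5 mm deep, drops into the trough's mouth with 6 mm play each side, so that the plate rests on the rim. On top a black bar grip, 12 mm along x (close fingers along x), 34 mm along y, 9 to 31 mm above the origin. 0.16 kg.
- narrow_lid: Lid of the narrow trough, right side up: steel plate 113 (own x) x 63 (own y) mm, 5 to 9 mm above the origin (centre of the underside). Under it a rib 88 x 38 mm, 5 mm deep, drops into the trough's mouth with 6 mm play each side, so that the plate rests on the rim. On top a black bar grip, 12 mm along x (close fingers along x), 34 mm along y, 9 to 31 mm above the origin. 0.12 kg.
- wide_carrier: Wide dark grey plastic carrier with eight upright glass slides, their ends frosted white; 84 (own x) x 56 (own y) x 52 mm high. Origin: centre of its underside. Handle bar across the middle: 10 mm along x (close fingers along x), 56 mm along y, 42 to 52 mm above the origin; slides reach 30.5 mm. 0.13 kg. Goes into the wide trough with 8 mm play each side.
- narrow_carrier: Narrow dark grey plastic carrier with four upright glass slides, their ends frosted white; 84 (own x) x 34 (own y) x 52 mm high. Origin: centre of its underside. Handle bar across the middle: 10 mm along x (close fingers along x), 34 mm along y, 42 to 52 mm above the origin; slides reach 30.5 mm. 0.08 kg. Goes into the narrow trough with 8 mm play each side.
- empty_carrier: A narrow slide carrier of the same form and size as the narrow carrier (84 x 34 x 52 mm) but without slides, so that the desk shows through it. It is to be left alone. Origin: centre of its underside.
- dropper: Amber glass dropper bottle with a black cap, 33 mm across and 102 mm high, standing at the back of the work. It is to be left alone. Origin: centre of its underside.
Not all that is in view belongs to the job. What is shaped like the narrow_carrier but red is not meant.

How it is judged:
On the way:
1. both loaded carriers stand on the floor of their own troughs (horizontal distance between wide_carrier and wide_trough below 0.015 m and z of wide_carrier in the frame of wide_trough between 0.001 and 0.008 m and angle between each of wide_carrier, narrow_carrier's own z axis and vertical below 0.08 rad and angle between the x axis of wide_carrier and the x axis of wide_trough, either way round below 0.3 rad and horizontal distance between narrow_carrier and narrow_trough below 0.015 m and z of narrow_carrier in the frame of narrow_trough between 0.001 and 0.008 m and angle between the x axis of narrow_carrier and the x axis of narrow_trough, either way round below 0.3 rad), for 0.2 s.
At the end, for the whole second after the job is handed in: Each loaded carrier stands on the floor of its own trough, within 15 mm of the middle; each lid is seated on its own trough: rib in the mouth, plate on the rim, level to 0.05 rad, within 12 mm and 0.25 rad; the troughs stand upright on the desk; empty carrier and dropper unmoved; all at rest (all of step 1 and horizontal distance between wide_lid and wide_trough below 0.012 m and z of wide_lid in the frame of wide_trough between 0.056 and 0.0615 m and angle between each of wide_lid, wide_trough, narrow_lid, narrow_trough's own z axis and vertical below 0.05 rad and angle between the x axis of wide_lid and the x axis of wide_trough, either way round below 0.25 rad and height (world z) of wide_trough between -0.01 and 0.01 m and linear speed of each of wide_lid, wide_carrier, narrow_lid, narrow_carrier below 0.02 m/s and horizontal distance between narrow_lid and narrow_trough below 0.012 m and z of narrow_lid in the frame of narrow_trough between 0.056 and 0.0615 m and angle between the x axis of narrow_lid and the x axis of narrow_trough, either way round below 0.25 rad and height (world z) of narrow_trough between -0.01 and 0.01 m and distance of each of empty_carrier, dropper from where it was at the start of the episode below 0.03 m); the robot touches nothing.
It fails at once if a loaded carrier is tipped by more than 0.6 rad (angle between any of wide_carrier, narrow_carrier's own z axis and vertical above 0.6 rad).
It fails at once if the empty carrier is moved by more than 30 mm (distance of empty_carrier from where it was at the start of the episode above 0.03 m).
It fails at once if the dropper bottle is moved by more than 30 mm or tipped (distance of dropper from where it was at the start of the episode above 0.03 m or angle between dropper's own z axis and vertical above 0.4 rad).
It also fails if it takes over 96 s, if anything falls off the work surface, if the arm or the gripper's body presses on something with over 40 N, if the wrist force passes 120 N, or if a joint passes its speed limit or range.

## Working session

There is one attempt and no reset: what is moved stays moved. The work goes in short steps, Python scripts to look and compute and a tool call to move; the robot and the scene stay as the last step left them, time stands still between calls to the robot, and variables do not carry over. Pictures are saved under pics/ and viewed, at most 14 in all, crops included, and the job is handed in when it is done.

Besides the shell and the picture viewer there is one more tool, called after ">>>" as name([rows], argument=value, ...), one row to a line, values as JSON. drive_tool: Moves the arm, as the interface text tells. Its arguments: {"type":"object","properties":{"plan":{"type":"array"},"jaw":{"type":"number"}},"required":["plan"]}

```bash
mkdir -p pics; ls
cat > h.py <<'E'
import numpy as np,cv2
from bench import ctrl
from scipy.spatial.transform import Rotation as Ro
def snap(n):
    o=ctrl.get_obs(); im,d=ctrl.camera(n); i=ctrl.camera_info(n)
    K=np.array(i["camera_matrix"]);D=np.array(i["D"])
    if n=="wrist":
        q=o["eef_rot"];T=np.eye(4);T[:3,:3]=Ro.from_quat([q[1],q[2],q[3],q[0]]).as_matrix();T[:3,3]=o["eef_pos"]
        W=T@np.array(i["T_tool_cam"])
    else:
        R=np.array(i["R"]);W=np.eye(4);W[:3,:3]=R.T;W[:3,3]=-R.T@np.array(i["t"])
    return im,d,K,D,W
def cloud(s):
    im,d,K,D,W=s
    h,w=d.shape;u,v=np.meshgrid(np.arange(w),np.arange(h))
    p=cv2.undistortPoints(np.stack([u,v],-1).reshape(-1,1,2).astype(np.float64),K,D).reshape(h,w,2)
    P=np.dstack([p,np.ones((h,w))])*d[...,None]
    X=P@W[:3,:3].T+W[:3,3]; X[d==0]=np.nan
    return X
def save(im,f): cv2.imwrite("pics/"+f,im[...,::-1])
E
python3 - <<'E'
from h import *
import pickle
print(ctrl.get_obs())
for n in("scene","side","wrist"):
    s=snap(n);save(s[0],n+"0.png");pickle.dump(s,open(n+"0.pkl","wb"));print(n,s[4].round(3).tolist(),s[2].round(0).tolist(),s[3])
E
```

```text
pics
{'time_s': 0.0, 'q': array([ 1.06372656e+00,  1.81568022e-01,  1.60803231e+00, -2.33095128e-05,
        1.35377647e+00, -2.06325660e-01]), 'dq': array([ 0.0005454 , -0.00159268,  0.00047431, -0.00019074,  0.00126165,
        0.0008815 ]), 'joint_efforts': array([ 3.24807807e-06, -4.44875729e+01, -3.51327002e+01, -4.13223352e-04,
        9.12368327e-03,  1.58577177e-05]), 'eef_pos': array([0.17005887, 0.54868933, 0.23035723]), 'eef_rot': array([-3.00832672e-04,  1.49803446e-01,  9.88715395e-01, -8.39894776e-04]), 'wrist_force': array([ 0.42486833, -0.56091896, -0.56858072]), 'torque': array([-0.03175945, -0.02049644,  0.04167789]), 'grasp_force': 0.0, 'opening': 0.9965653310023836}
scene [[0.552, -0.615, 0.563, -0.153], [-0.834, -0.409, 0.371, -0.763], [0.002, -0.674, -0.738, 0.97], [0.0, 0.0, 0.0, 1.0]] [[426.0, 0.0, 278.0], [0.0, 426.0, 205.0], [0.0, 0.0, 1.0]] [-0.07715636  0.          0.          0.          0.        ]
side [[0.922, -0.241, 0.302, 0.074], [-0.386, -0.566, 0.729, -1.493], [-0.005, -0.789, -0.615, 1.022], [0.0, 0.0, 0.0, 1.0]] [[505.0, 0.0, 280.0], [0.0, 505.0, 212.0], [0.0, 0.0, 1.0]] [-0.00017191  0.          0.          0.          0.        ]
wrist [[0.297, 0.918, 0.263, 0.104], [0.955, -0.285, -0.084, 0.57], [-0.002, 0.276, -0.961, 0.373], [0.0, 0.0, 0.0, 1.0]] [[312.0, 0.0, 278.0], [0.0, 312.0, 214.0], [0.0, 0.0, 1.0]] [0.01790166 0.         0.         0.         0.        ]
```

View pics/scene0.png

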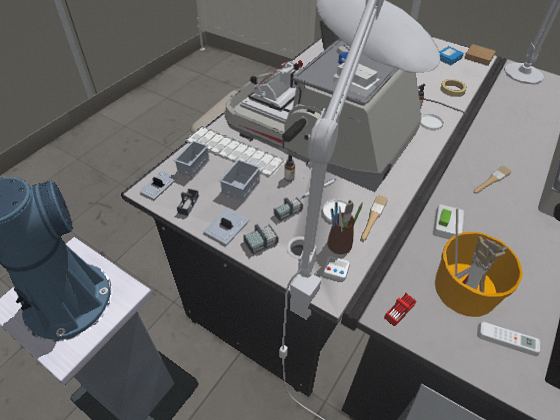

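View pics/side0.png

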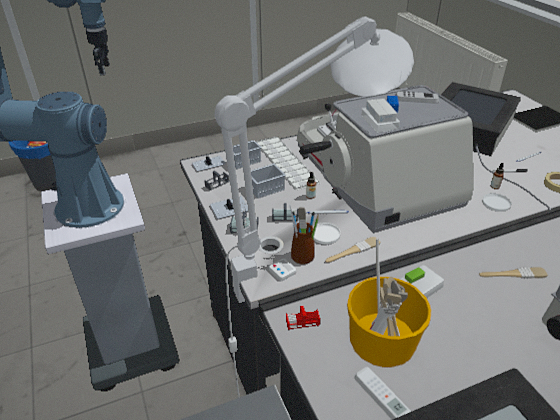

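Scene view: narrow trough (192,157), wide trough (240,180), narrow lid (157,185), wide lid (226,224), empty carrier (188,203), wide carrier with slides (261,238), narrow carrier with slides (288,208), dropper (290,168). The red one at (400,308) is a decoy. Now I'll confirm with one enlarged crop and measure.

Run:
```python
from h import *
import pickle
s=pickle.load(open("scene0.pkl","rb"));X=cloud(s);im=s[0]
cv2.imwrite("pics/crop.png",cv2.resize(im[130:290,120:360,::-1],None,fx=3.3,fy=3.3,interpolation=cv2.INTER_CUBIC))
# top-down height map 0.1..: x .2-.9,y -.5..0.6 from scene+side
H=np.zeros((560,760));C=np.zeros((560,760,3),np.uint8)
for n in("scene","side"):
    s=pickle.load(open(n+"0.pkl","rb"));X=cloud(s).reshape(-1,3);c=s[0].reshape(-1,3)
    m=np.isfinite(X[:,0]);X=X[m];c=c[m]
    print(n,"desk z",np.median(X[(X[:,0]>.3)&(X[:,0]<.6)&(abs(X[:,2])<.015)&(abs(X[:,1])<.3),2]))
    L=X[(X[:,2]>.11)&(X[:,0]>.15)&(X[:,0]<.85)&(abs(X[:,1])<.6)]
    for z in np.arange(.1,.9,.08):
        q=L[(L[:,2]>z)&(L[:,2]<z+.08)]
        for y in np.arange(-.6,.6,.1):
            r=q[(q[:,1]>=y)&(q[:,1]<y+.1)]
            if len(r)>15: print(n,"z%.2f y%.1f n%d x %.2f..%.2f"%(z,y,len(r),r[:,0].min(),r[:,0].max()))
X=cloud(pickle.load(open("scene0.pkl","rb")))
for nm,(u,v) in dict(nt=(192,157),wt=(240,180),nl=(157,185),wl=(226,224),ec=(188,203),wc=(261,238),nc=(288,208),dr=(290,168)).items(): print(nm,X[v,u].round(3))
```

```text
scene desk z 0.00034324432300658625
scene z0.10 y-0.6 n317 x 0.36..0.59
scene z0.10 y-0.5 n949 x 0.36..0.85
scene z0.10 y-0.4 n283 x 0.79..0.80
scene z0.10 y-0.3 n200 x 0.76..0.77
scene z0.10 y-0.2 n69 x 0.76..0.85
scene z0.18 y-0.6 n162 x 0.35..0.55
scene z0.18 y-0.5 n764 x 0.35..0.85
scene z0.18 y-0.4 n370 x 0.79..0.80
scene z0.18 y-0.3 n915 x 0.66..0.81
scene z0.18 y-0.2 n115 x 0.76..0.85
scene z0.26 y-0.6 n238 x 0.35..0.40
scene z0.26 y-0.5 n420 x 0.35..0.85
scene z0.26 y-0.4 n629 x 0.79..0.85
scene z0.26 y-0.3 n672 x 0.79..0.85
scene z0.26 y-0.2 n94 x 0.80..0.85
scene z0.34 y-0.6 n350 x 0.34..0.40
scene z0.34 y-0.4 n109 x 0.83..0.85
scene z0.42 y-0.6 n433 x 0.33..0.40
scene z0.50 y-0.6 n3140 x 0.33..0.83
scene z0.50 y-0.5 n2507 x 0.34..0.85
scene z0.50 y-0.4 n1142 x 0.67..0.82
scene z0.50 y-0.3 n214 x 0.74..0.83
scene z0.58 y-0.5 n765 x 0.51..0.75
side desk z -0.0009480154444214683
side z0.10 y-0.6 n452 x 0.36..0.59
side z0.10 y-0.5 n918 x 0.36..0.85
side z0.10 y-0.4 n463 x 0.76..0.80
side z0.10 y-0.3 n245 x 0.76..0.77
side z0.10 y-0.2 n19 x 0.76..0.77
side z0.18 y-0.6 n217 x 0.
[... 305 characters left out ...]
63 x 0.80..0.85
side z0.26 y0.4 n78 x 0.15..0.17
side z0.26 y0.5 n120 x 0.15..0.20
side z0.34 y-0.6 n407 x 0.34..0.40
side z0.34 y-0.5 n22 x 0.38..0.85
side z0.34 y-0.4 n123 x 0.83..0.85
side z0.34 y0.5 n291 x 0.15..0.21
side z0.42 y-0.6 n622 x 0.33..0.43
side z0.42 y0.5 n361 x 0.15..0.21
side z0.50 y-0.6 n2862 x 0.33..0.84
side z0.50 y-0.5 n2588 x 0.37..0.85
side z0.50 y-0.4 n134 x 0.67..0.85
side z0.50 y0.4 n51 x 0.16..0.22
side z0.50 y0.5 n28 x 0.15..0.22
side z0.58 y-0.5 n1279 x 0.51..0.79
nt [0.6   0.085 0.013]
wt [ 0.612 -0.11  -0.001]
nl [0.436 0.089 0.013]
wl [ 0.424 -0.203  0.023]
ec [ 0.439 -0.038  0.001]
wc [ 0.435 -0.319  0.029]
nc [ 0.571 -0.322  0.03 ]
dr [ 0.699 -0.247  0.055]
```

View pics/crop.png

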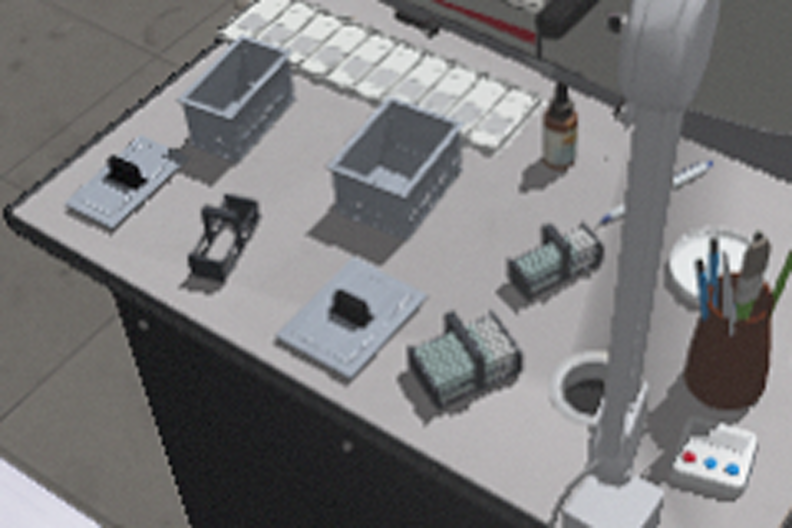

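View pics/wrist0.png

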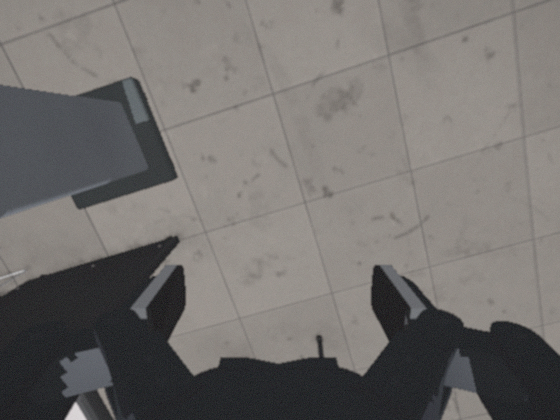

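The crop confirms it. Loaded carriers: wide at crop (465,358), narrow at (555,262). Empty carrier at (224,240). Next step is coarse poses from the clouds.

```bash
cat >> h.py <<'E'
def rect(P,zl,zh,c,r):
    m=np.isfinite(P[:,0])&(P[:,2]>zl)&(P[:,2]<zh)&(np.hypot(P[:,0]-c[0],P[:,1]-c[1])<r)
    q=P[m]
    if len(q)<8: return None
    (cx,cy),(w,h),a=cv2.minAreaRect(q[:,:2].astype(np.float32)*1000)
    if w<h: w,h,a=h,w,a-90
    a=(a+90)%180-90
    return len(q),round(cx),round(cy),round(w),round(h),round(float(a),1)
OB=dict(nt=(.6,.085,.055,.07,.085),wt=(.6,-.1,.055,.07,.085),nl=(.436,.089,.003,.014,.08),nlg=(.436,.089,.018,.04,.06),wl=(.44,-.2,.003,.014,.085),wlg=(.44,-.2,.018,.04,.05),ec=(.439,-.038,.012,.06,.07),wc=(.435,-.319,.008,.06,.075),wch=(.435,-.319,.038,.06,.075),nc=(.571,-.322,.008,.06,.065),nch=(.571,-.322,.038,.06,.065))
def goto(x,y,z,a,o=None):
    """numbers for a move to TCP x,y,z with tool y at world angle a deg (mod 180)"""
    o=o or ctrl.get_obs();q=o["eef_rot"];R=Ro.from_quat([q[1],q[2],q[3],q[0]]).as_matrix()
    s=R.T@(np.array([x,y,z])-o["eef_pos"])/.4
    cur=np.degrees(np.arctan2(R[1,1],R[0,1]));d=(a-cur+90)%180-90
    return s.round(4).tolist(),round(-d/180,4),"rows",max(np.abs(s).max()*.4/.0417,abs(d)/7.16).round(1),"yaw",round(cur,1)
E
python3 - <<'E'
from h import *
import pickle
for n in("scene","side"):
    P=cloud(pickle.load(open(n+"0.pkl","rb"))).reshape(-1,3)
    for k,(x,y,a,b,r) in OB.items(): print(n,k,rect(P,a,b,(x,y),r))
print(goto(.45,-.2,.33,90))
E
```

```text
scene nt (208, 577, 57, 115, 68, 7.8)
scene wt (232, 582, -135, 116, 86, 5.1)
scene nl (505, 434, 93, 149, 145, 3.8)
scene nlg (52, 443, 90, 36, 17, -87.9)
scene wl (854, 436, -204, 163, 154, -19.8)
scene wlg (57, 429, -197, 35, 14, 89.3)
scene ec (209, 433, -47, 91, 36, 16.4)
scene wc (576, 438, -314, 85, 60, -27.8)
scene wch (76, 437, -314, 58, 11, 63.8)
scene nc (335, 576, -317, 86, 38, -23.9)
scene nch (47, 576, -318, 35, 10, 68.5)
side nt (77, 583, 56, 95, 76, 4.5)
side wt (139, 584, -135, 109, 90, 3.7)
side nl (259, 430, 97, 140, 128, -0.8)
side nlg (24, 439, 91, 35, 12, -85.3)
side wl (369, 432, -181, 154, 121, 2.9)
side wlg (35, 427, -203, 36, 14, 84.2)
side ec (147, 430, -48, 86, 45, 17.0)
side wc (177, 437, -315, 85, 63, -27.4)
side wch (34, 437, -315, 63, 10, 62.5)
side nc (233, 574, -320, 81, 43, -22.4)
side nch (30, 575, -321, 43, 6, 66.8)
([-1.2229, -1.581, -0.2468], np.float64(-0.0958), 'rows', np.float64(15.2), 'yaw', np.float64(72.8))
```

Run:
```python
from h import *
print(goto(.44,.15,.25,-15))
```

```text
([-0.9398, -0.7525, -0.0478], np.float64(0.4876), 'rows', np.float64(12.3), 'yaw', np.float64(72.8))
```

>>> drive_tool([
  [[-0.94,-0.75,-0.05,0.49],[-0.94,-0.75,-0.05,0.49],[-0.94,-0.75,-0.05,0.49],[-0.94,-0.75,-0.05,0.49],[-0.94,-0.75,-0.05,0.49],[-0.94,-0.75,-0.05,0.49],[-0.94,-0.75,-0.05,0.49],[-0.94,-0.75,-0.05,0.49],[-0.94,-0.75,-0.05,0.49],[-0.94,-0.75,-0.05,0.49],[-0.94,-0.75,-0.05,0.49],[-0.94,-0.75,-0.05,0.49]],
])

```text
time_s: 1.15
eef_pos: [0.4424, 0.1478, 0.2515]
eef_rot: [0.001, 0.786, 0.618, 0.0]
wrist_force: [0.3, 0.2, 0.3]
opening: 1.005
grasp_force: 0.0
```

Run:
```python
from h import *
print(ctrl.get_obs()['eef_pos'],goto(.437,-.24,.24,-27.6))
```

```text
[0.4423614  0.14779458 0.25151565] ([-0.9451, 0.2162, 0.0298], np.float64(0.0774), 'rows', np.float64(9.1), 'yaw', np.float64(-13.7))
```

>>> drive_tool([
  [[-0.945,0.216,0.03,0.077],[-0.945,0.216,0.03,0.077],[-0.945,0.216,0.03,0.077],[-0.945,0.216,0.03,0.077],[-0.945,0.216,0.03,0.077],[-0.945,0.216,0.03,0.077],[-0.945,0.216,0.03,0.077],[-0.945,0.216,0.03,0.077],[-0.945,0.216,0.03,0.077],[-0.945,0.216,0.03,0.077],[-0.945,0.216,0.03,0.077],[-0.945,0.216,0.03,0.077]],
])

```text
time_s: 2.15
eef_pos: [0.4381, -0.2364, 0.2387]
eef_rot: [-0.001, 0.853, 0.521, 0.0]
wrist_force: [-0.5, 0.6, 0.1]
opening: 1.0
grasp_force: 0.0
```

Run:
```python
from h import *
s=snap("wrist");save(s[0],"w1.png");P=cloud(s).reshape(-1,3)
print(ctrl.get_obs()['eef_pos'])
for k,(x,y,a,b,r) in OB.items(): print(k,rect(P,a,b,(x,y),r))
print(goto(.437,-.314,.12,-27.6))
```

```text
[ 0.43828205 -0.23548104  0.23883836]
nt None
wt (1823, 576, -145, 139, 67, -27.9)
nl None
nlg None
wl (6752, 429, -218, 133, 113, -89.7)
wlg (344, 429, -195, 34, 12, -89.8)
ec (1310, 432, -43, 83, 35, 17.7)
wc (3208, 439, -312, 85, 56, -27.1)
wch (442, 439, -311, 56, 10, 62.8)
nc (2380, 578, -314, 84, 35, -23.7)
nch (392, 577, -314, 35, 10, 67.5)
([-0.1766, 0.0868, 0.2968], np.float64(0.003), 'rows', np.float64(2.8), 'yaw', np.float64(-27.1))
```

View pics/w1.png

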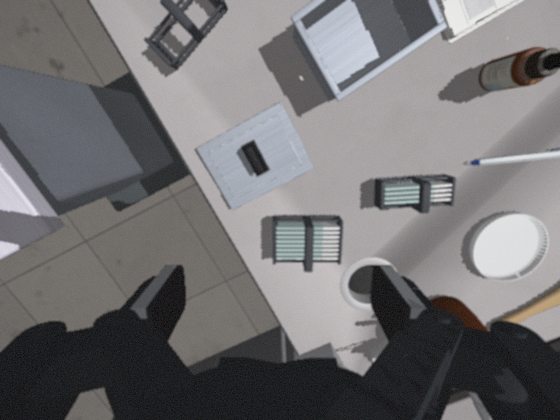

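Wrist picture: wide carrier at (308,240), narrow carrier at (415,192), wide lid at (255,157), wide trough at (370,45). The pen pot sits under the right finger, so I'll check clearance there.

Run:
```python
from h import *
import pickle
A=np.vstack([cloud(pickle.load(open(n+"0.pkl","rb"))).reshape(-1,3) for n in("scene","side")])
for c in((.439,-.312),(.578,-.314)):
  for a,b in((.065,.12),(.12,.2),(.2,.3),(.3,.5),(.5,.8)):
    q=A[(A[:,2]>a)&(A[:,2]<b)];d=np.hypot(q[:,0]-c[0],q[:,1]-c[1]);i=np.argsort(d)[:400:100]
    print(c,a,b,[(q[j].round(2).tolist(),round(float(d[j]),3)) for j in i])
print(goto(.439,-.312,.15,-27.1)); print(goto(.439,-.312,.034,-27.1))
```

```text
(0.439, -0.312) 0.065 0.12 [([0.4, -0.47, 0.12], 0.164), ([0.42, -0.5, 0.08], 0.188), ([0.4, -0.5, 0.08], 0.192), ([0.4, -0.5, 0.1], 0.195)]
(0.439, -0.312) 0.12 0.2 [([0.41, -0.47, 0.12], 0.164), ([0.37, -0.48, 0.12], 0.182), ([0.41, -0.5, 0.17], 0.186), ([0.4, -0.5, 0.14], 0.19)]
(0.439, -0.312) 0.2 0.3 [([0.4, -0.49, 0.21], 0.179), ([0.4, -0.5, 0.21], 0.189), ([0.4, -0.5, 0.27], 0.192), ([0.39, -0.5, 0.24], 0.197)]
(0.439, -0.312) 0.3 0.5 [([0.44, -0.5, 0.5], 0.184), ([0.4, -0.5, 0.31], 0.196), ([0.39, -0.5, 0.36], 0.198), ([0.39, -0.51, 0.41], 0.2)]
(0.439, -0.312) 0.5 0.8 [([0.5, -0.47, 0.57], 0.17), ([0.49, -0.48, 0.58], 0.176), ([0.47, -0.49, 0.57], 0.178), ([0.51, -0.48, 0.54], 0.18)]
(0.578, -0.314) 0.065 0.12 [([0.69, -0.25, 0.07], 0.133), ([0.71, -0.24, 0.1], 0.147), ([0.55, -0.49, 0.1], 0.174), ([0.58, -0.5, 0.11], 0.184)]
(0.578, -0.314) 0.12 0.2 [([0.66, -0.26, 0.2], 0.099), ([0.71, -0.26, 0.19], 0.144), ([0.53, -0.48, 0.14], 0.173), ([0.76, -0.29, 0.18], 0.188)]
(0.578, -0.314) 0.2 0.3 [([0.66, -0.26, 0.2], 0.099), ([0.67, -0.24, 0.21], 0.118), ([0.7, -0.25, 0.21], 0.139), ([0.73, -0.26, 0.21], 0.161)]
(0.578, -0.314) 0.3 0.5 [([0.79, -0.3, 0.3], 0.216), ([0.8, -0.26, 0.31], 0.225), ([0.8, -0.25, 0.3], 0.231), ([0.8, -0.39, 0.3], 0.238)]
(0.578, -0.314) 0.5 0.8 [([0.67, -0.39, 0.53], 0.12), ([0.69, -0.38, 0.54], 0.128), ([0.68, -0.4, 0.54], 0.134), ([0.71, -0.35, 0.54], 0.138)]
([-0.1698, 0.0889, 0.2218], np.float64(0.0003), 'rows', np.float64(2.1), 'yaw', np.float64(-27.1))
([-0.17, 0.0893, 0.5118], np.float64(0.0003), 'rows', np.float64(4.9), 'yaw', np.float64(-27.1))
```

>>> drive_tool([
  [[-0.17,0.089,0.22,0],[-0.17,0.089,0.22,0],[-0.17,0.089,0.22,0],[-0.17,0.089,0.28,0],[-0.17,0.089,0.36,0],[-0.17,0.089,0.43,0],[-0.17,0.089,0.47,0],[-0.17,0.089,0.495,0],[-0.17,0.089,0.511,0],[-0.17,0.089,0.511,0],[-0.17,0.089,0.511,0]],
], jaw=0.5)

```text
time_s: 3.12
eef_pos: [0.4401, -0.3131, 0.0358]
eef_rot: [0.001, 0.853, 0.523, 0.0]
wrist_force: [0.6, -0.5, 0.1]
opening: 0.501
grasp_force: 0.0
```

Run:
```python
from h import *
print(goto(.439,-.312,.034,-27.1)); s=snap("wrist");save(s[0],"w2.png")
```

```text
([0.0011, -0.0037, 0.0045], np.float64(0.0007), 'rows', np.float64(0.0), 'yaw', np.float64(-27.0))
```

View pics/w2.png

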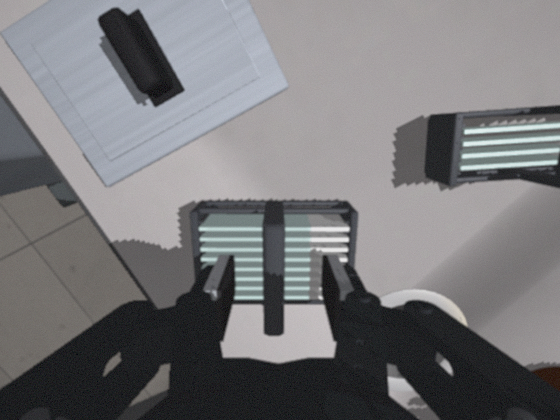

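The fingers at (222,300) and (340,300) straddle the handle bar at (273,265). Closing now.

>>> drive_tool([
  [[0,0,0.003,0],[0,0,0.003,0],[0,0,0.003,0],[0,0,0.003,0],[0,0,0.003,0],[0,0,0.003,0],[0,0,0.003,0],[0,0,0.003,0]],
], jaw=1.0)

```text
time_s: 3.83
eef_pos: [0.4398, -0.3138, 0.0347]
eef_rot: [0.001, 0.853, 0.522, 0.0]
wrist_force: [-1.4, 1.1, 6.3]
opening: 0.093
grasp_force: 59.3
```

>>> drive_tool([
  [[0,0,-0.05,0],[0,0,-0.15,0],[0,0,-0.25,0],[0,0,-0.35,0],[0,0,-0.4,0],[0,0,-0.4,0],[0,0,-0.4,0]],
])

```text
time_s: 4.42
eef_pos: [0.4398, -0.3138, 0.1949]
eef_rot: [0.001, 0.853, 0.522, 0.0]
wrist_force: [-0.1, 0.4, -1.6]
opening: 0.101
grasp_force: 58.9
```

Run:
```python
from h import *
print(ctrl.get_obs()['eef_pos'],goto(.583,-.22,.195,4.5));print(goto(.583,-.135,.195,4.5))
```

```text
[ 0.4397772  -0.31380541  0.19491997] ([0.3717, 0.2123, -0.0], np.float64(-0.1753), 'rows', np.float64(4.4), 'yaw', np.float64(-27.0))
([0.5609, 0.1156, -0.0005], np.float64(-0.1753), 'rows', np.float64(5.4), 'yaw', np.float64(-27.0))
```

>>> drive_tool([
  [[0.483,0.155,-0.06,-0.175],[0.483,0.155,-0.06,-0.175],[0.483,0.155,-0.06,-0.175],[0.483,0.155,-0.06,-0.175],[0.483,0.155,-0.06,-0.175],[0.483,0.155,-0.06,-0.175],[0.483,0.155,-0.06,-0.175],[0.483,0.155,-0.06,-0.175],[0.483,0.155,-0.06,-0.175]],
])

```text
time_s: 5.17
eef_pos: [0.5809, -0.1698, 0.2158]
eef_rot: [-0.002, 0.68, 0.734, -0.001]
wrist_force: [0.7, -0.1, -1.0]
opening: 0.096
grasp_force: 59.0
```

Run:
```python
from h import *
s=snap("wrist");save(s[0],"w3.png");P=cloud(s).reshape(-1,3)
for k in("wt","wl","wlg","nt","nc","nch"):
  x,y,a,b,r=OB[k];print(k,rect(P,a,b,(x,y),r))
Q=P[np.isfinite(P[:,0])&(P[:,2]>.058)&(P[:,2]<.068)&(np.hypot(P[:,0]-.583,P[:,1]+.135)<.085)];print(np.median(Q,0))
o=ctrl.get_obs();print(o['eef_pos'],goto(.583,-.135,.195,4.5))
```

```text
wt (2279, 583, -133, 114, 86, 6.2)
wl (6669, 429, -195, 113, 86, 0.7)
wlg (438, 430, -195, 33, 12, -89.8)
nt None
nc None
nch None
[ 0.58422131 -0.10911973  0.06337037]
[ 0.58107022 -0.17016092  0.21631734] ([0.0872, 0.0116, 0.0534], np.float64(-0.0009), 'rows', np.float64(0.8), 'yaw', np.float64(4.3))
```

View pics/w3.png

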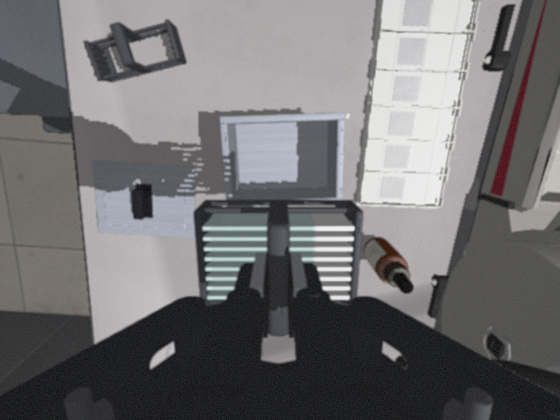

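Trough rim at image (220–350, 113–200), measured at (.583,-.133), 6°. The carrier hangs level and central in the fingers. Lowering it in.

>>> drive_tool([
  [[0.087,0.011,0.05,-0.007],[0.087,0.011,0.1,-0.007],[0.087,0.011,0.15,-0.007],[0.087,0.011,0.2,-0.007],[0.087,0.011,0.2,-0.007],[0.087,0.011,0.2,-0.007]],
])

```text
time_s: 5.72
eef_pos: [0.5826, -0.1349, 0.1366]
eef_rot: [-0.002, 0.672, 0.741, -0.001]
wrist_force: [0.4, -0.1, -0.7]
opening: 0.098
grasp_force: 59.0
```

Run:
```python
from h import *
o=ctrl.get_obs();print(o['eef_pos'],o['wrist_force'],goto(.583,-.135,.0395,5.7))
```

```text
[ 0.58256943 -0.13488372  0.13655854] [ 0.44411064 -0.1460162  -0.67109169] ([-0.0008, 0.0017, 0.2426], np.float64(-0.0005), 'rows', np.float64(2.3), 'yaw', np.float64(5.6))
```

>>> drive_tool([
  [[0,0.001,0.05,0],[0,0.001,0.1,0],[0,0.001,0.15,0],[0,0.001,0.19,0],[0,0.001,0.22,0],[0,0.001,0.235,0],[0,0.001,0.242,0],[0,0.001,0.242,0],[0,0.001,0.242,0]],
])

```text
time_s: 6.47
eef_pos: [0.5853, -0.1347, 0.042]
eef_rot: [0.001, 0.671, 0.741, 0.0]
wrist_force: [-0.8, 0.1, -1.2]
opening: 0.1
grasp_force: 59.0
```

>>> drive_tool([
  [[0,0,0,0],[0,0,0,0],[0,0,0,0],[0,0,0,0],[0,0,0,0]],
], jaw=0.65)

```text
time_s: 6.88
eef_pos: [0.5847, -0.1343, 0.0412]
eef_rot: [0.0, 0.671, 0.742, 0.0]
wrist_force: [-0.3, -0.7, 0.3]
opening: 0.349
grasp_force: 0.0
```

>>> drive_tool([
  [[0,0,-0.05,0],[0,0,-0.15,0],[0,0,-0.25,0],[0,0,-0.35,0],[0,0,-0.4,0],[0,0,-0.4,0]],
])

```text
time_s: 7.38
eef_pos: [0.5878, -0.1356, 0.208]
eef_rot: [0.005, 0.671, 0.742, 0.002]
wrist_force: [0.4, -0.3, -0.3]
opening: 0.349
grasp_force: 0.0
```

Run:
```python
from h import *
o=ctrl.get_obs();print(o['eef_pos'],goto(.5775,-.23,.2,-23.6),goto(.5775,-.314,.15,-23.6),goto(.5775,-.314,.034,-23.6))
```

```text
[ 0.58781517 -0.13561256  0.20798082] ([-0.2321, -0.0494, 0.0208], np.float64(0.163), 'rows', np.float64(4.1), 'yaw', np.float64(5.7)) ([-0.4403, -0.0717, 0.1468], np.float64(0.163), 'rows', np.float64(4.2), 'yaw', np.float64(5.7)) ([-0.4387, -0.0746, 0.4367], np.float64(0.163), 'rows', np.float64(4.2), 'yaw', np.float64(5.7))
```

>>> drive_tool([
  [[-0.23,-0.05,0,0.163],[-0.23,-0.05,0,0.163],[-0.23,-0.05,0,0.163],[-0.23,-0.05,0,0.163],[-0.23,-0.05,0,0.163],[-0.23,-0.05,0,0.163]],
], jaw=0.5)

```text
time_s: 7.88
eef_pos: [0.5732, -0.2276, 0.1998]
eef_rot: [-0.001, 0.836, 0.548, -0.0]
wrist_force: [0.5, 0.1, -0.5]
opening: 0.502
grasp_force: 0.0
```

Run:
```python
from h import *
o=ctrl.get_obs();s=snap("wrist");save(s[0],"w4.png");P=cloud(s).reshape(-1,3)
for k in("wt","nc","nch"):
  x,y,a,b,r=OB[k];print(k,rect(P,a,b,(x,y),r))
print("wc handle in trough",rect(P,.045,.0575,(.583,-.133),.035))
q=P[np.isfinite(P[:,0])&(P[:,2]>.12)&(P[:,2]<.35)];d=np.hypot(q[:,0]-.606,q[:,1]+.25);q=q[d<.12];print(len(q),q.min(0) if len(q) else 0,q.max(0) if len(q) else 0)
print(o['eef_pos'],goto(.5775,-.314,.15,-23.6),goto(.5775,-.314,.034,-23.6))
```

```text
wt (4045, 583, -133, 113, 85, 6.6)
nc (1899, 578, -314, 84, 34, -23.6)
nch (348, 577, -314, 34, 10, 66.2)
wc handle in trough (795, 586, -133, 56, 10, -84.6)
56669 [ 0.519433   -0.25909695  0.18934799] [ 0.71314123 -0.19090804  0.29994748]
[ 0.57321673 -0.2275546   0.19984053] ([-0.1951, 0.0957, 0.125], np.float64(0.0011), 'rows', np.float64(1.9), 'yaw', np.float64(-23.4)) ([-0.1952, 0.0961, 0.415], np.float64(0.0011), 'rows', np.float64(4.0), 'yaw', np.float64(-23.4))
```

View pics/w4.png

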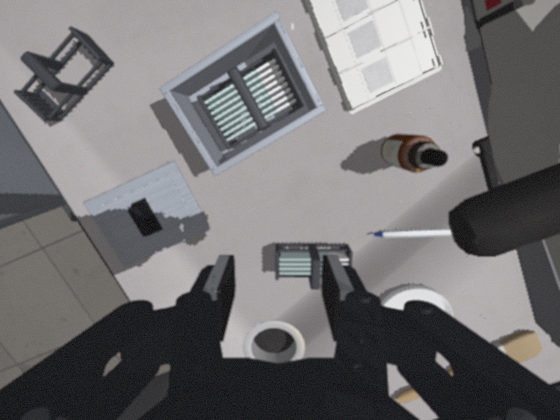

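The wide carrier sits in its trough, 3 mm off centre. The narrow carrier is at pixel (315,262), and the analyser knob at (485,225) stays clear of the hand. Descending.

>>> drive_tool([
  [[-0.195,0.096,0.1,0.001],[-0.195,0.096,0.1,0.001],[-0.195,0.096,0.125,0.001],[-0.195,0.096,0.17,0.001],[-0.195,0.096,0.23,0.001],[-0.195,0.096,0.29,0.001],[-0.195,0.096,0.35,0.001],[-0.195,0.096,0.39,0.001],[-0.195,0.096,0.415,0.001],[-0.195,0.096,0.415,0.001],[-0.195,0.096,0.415,0.001]],
])

```text
time_s: 8.85
eef_pos: [0.5778, -0.3141, 0.0348]
eef_rot: [-0.0, 0.837, 0.547, -0.0]
wrist_force: [-0.2, -0.0, -0.3]
opening: 0.5
grasp_force: 0.0
```

>>> drive_tool([
  [[0,0,0.002,0],[0,0,0.002,0],[0,0,0.002,0],[0,0,0.002,0],[0,0,0.002,0],[0,0,0.002,0],[0,0,0.002,0],[0,0,0.002,0]],
], jaw=1.0)

```text
time_s: 9.52
eef_pos: [0.5787, -0.3153, 0.0358]
eef_rot: [0.001, 0.838, 0.546, 0.0]
wrist_force: [-0.2, 1.6, 7.9]
opening: 0.096
grasp_force: 60.1
```

>>> drive_tool([
  [[0,0,-0.05,0],[0,0,-0.15,0],[0,0,-0.25,0],[0,0,-0.35,0],[0,0,-0.43,0],[0,0,-0.43,0],[0,0,-0.43,0]],
])

```text
time_s: 10.1
eef_pos: [0.5789, -0.3156, 0.2094]
eef_rot: [0.003, 0.838, 0.546, 0.001]
wrist_force: [-0.2, 0.0, -1.3]
opening: 0.099
grasp_force: 59.3
```

Run:
```python
from h import *
o=ctrl.get_obs();print(o['eef_pos'],goto(.578,.015,.21,6))
```

```text
[ 0.57887137 -0.31562208  0.20939292] ([0.7554, -0.3354, -0.0046], np.float64(-0.1655), 'rows', np.float64(7.2), 'yaw', np.float64(-23.8))
```

>>> drive_tool([
  [[0.755,-0.335,-0.004,-0.165],[0.755,-0.335,-0.004,-0.165],[0.755,-0.335,-0.004,-0.165],[0.755,-0.335,-0.004,-0.165],[0.755,-0.335,-0.004,-0.165],[0.755,-0.335,-0.004,-0.165],[0.755,-0.335,-0.004,-0.165],[0.755,-0.335,-0.004,-0.165],[0.755,-0.335,-0.004,-0.165],[0.755,-0.335,-0.004,-0.165],[0.755,-0.335,-0.004,-0.165],[0.755,-0.335,-0.004,-0.165]],
])

```text
time_s: 11.1
eef_pos: [0.5765, 0.0147, 0.2066]
eef_rot: [-0.001, 0.67, 0.742, -0.001]
wrist_force: [0.2, -0.5, -0.4]
opening: 0.099
grasp_force: 59.3
```

Run:
```python
from h import *
s=snap("wrist");save(s[0],"w5.png");P=cloud(s).reshape(-1,3)
for k in("nt","nl","nlg","ec"):
  x,y,a,b,r=OB[k];print(k,rect(P,a,b,(x,y),r))
print(rect(P,.055,.07,(.58,.057),.075))
o=ctrl.get_obs();print(o['eef_pos'],goto(.58,.056,.13,7))
```

```text
nt (2597, 574, 61, 113, 64, 7.5)
nl (6574, 442, 96, 113, 63, 3.1)
nlg (572, 443, 95, 34, 12, -89.3)
ec (1551, 432, -43, 85, 34, 17.1)
(2969, 574, 61, 114, 64, 7.5)
[0.57663332 0.01439482 0.20687001] ([0.1026, 0.0191, 0.1922], np.float64(-0.0067), 'rows', np.float64(1.8), 'yaw', np.float64(5.8))
```

View pics/w5.png

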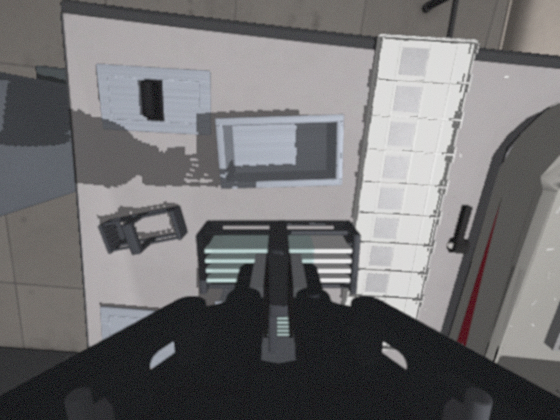

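Narrow trough at image (215–345, 115–187), measured (.574,.061), 7.5°. Moving over it.

>>> drive_tool([
  [[0.114,0.005,0.04,-0.0095],[0.114,0.005,0.08,-0.0095],[0.114,0.005,0.13,-0.0095],[0.114,0.005,0.17,-0.0095],[0.114,0.005,0.17,-0.0095],[0.114,0.005,0.17,-0.0095]],
])

```text
time_s: 11.65
eef_pos: [0.5736, 0.0602, 0.1388]
eef_rot: [-0.001, 0.659, 0.752, -0.001]
wrist_force: [0.1, 0.9, -0.5]
opening: 0.097
grasp_force: 59.2
```

Run:
```python
from h import *
o=ctrl.get_obs();print(o['eef_pos'],o['wrist_force'],goto(.574,.060,.0405,7.5))
```

```text
[0.573615   0.06021436 0.13880326] [ 0.0840207   0.88018372 -0.4694317 ] ([-0.0008, 0.0015, 0.2458], np.float64(0.0), 'rows', np.float64(2.4), 'yaw', np.float64(7.5))
```

>>> drive_tool([
  [[0,0.001,0.05,0],[0,0.001,0.1,0],[0,0.001,0.15,0],[0,0.001,0.19,0],[0,0.001,0.22,0],[0,0.001,0.237,0],[0,0.001,0.245,0],[0,0.001,0.245,0],[0,0.001,0.245,0]],
])

```text
time_s: 12.4
eef_pos: [0.5755, 0.0612, 0.0427]
eef_rot: [0.001, 0.659, 0.752, 0.0]
wrist_force: [0.5, -0.2, -0.9]
opening: 0.101
grasp_force: 59.3
```

>>> drive_tool([
  [[0,0,0,0],[0,0,0,0],[0,0,0,0],[0,0,0,0],[0,0,0,0]],
], jaw=0.65)

```text
time_s: 12.82
eef_pos: [0.5748, 0.0614, 0.042]
eef_rot: [0.0, 0.659, 0.752, 0.0]
wrist_force: [0.1, -0.2, -0.7]
opening: 0.348
grasp_force: 0.0
```

>>> drive_tool([
  [[0,0,-0.05,0],[0,0,-0.15,0],[0,0,-0.25,0],[0,0,-0.35,0],[0,0,-0.4,0],[0,0,-0.4,0]],
])

```text
time_s: 13.32
eef_pos: [0.5782, 0.0612, 0.2086]
eef_rot: [0.005, 0.659, 0.753, 0.003]
wrist_force: [0.2, -0.5, -0.2]
opening: 0.348
grasp_force: 0.0
```

Run:
```python
from h import *
o=ctrl.get_obs();print(o['eef_pos'],goto(.45,.02,.2,3.1))
```

```text
[0.57820555 0.06116336 0.20855201] ([-0.0594, -0.3316, 0.0179], np.float64(0.0252), 'rows', np.float64(3.2), 'yaw', np.float64(7.6))
```

>>> drive_tool([
  [[-0.073,-0.232,-0.03,0.025],[-0.073,-0.232,-0.03,0.025],[-0.073,-0.232,-0.03,0.025],[-0.073,-0.232,-0.03,0.025],[-0.073,-0.232,-0.03,0.025],[-0.073,-0.232,-0.03,0.025]],
], jaw=0.5)

```text
time_s: 13.82
eef_pos: [0.4871, 0.0202, 0.2135]
eef_rot: [0.0, 0.688, 0.726, 0.0]
wrist_force: [-0.4, -0.0, -0.2]
opening: 0.498
grasp_force: 0.0
```

Run:
```python
from h import *
o=ctrl.get_obs();s=snap("wrist");P=cloud(s).reshape(-1,3)
for k in("nt","nl","nlg","ec"):
  x,y,a,b,r=OB[k];print(k,rect(P,a,b,(x,y),r))
print("nc handle in trough",rect(P,.045,.0575,(.574,.061),.022), rect(P,.02,.0575,(.574,.061),.04))
q=P[np.isfinite(P[:,0])&(np.hypot(P[:,0]-.443,P[:,1]-.095)<.004)];print("grip top",np.median(q[:,2]))
print(o['eef_pos'],goto(.443,.0955,.013,3.1,o),goto(.443,.0955,.10,3.1,o))
```

```text
nt (2671, 574, 60, 112, 64, 7.4)
nl (6157, 441, 95, 113, 63, 3.1)
nlg (455, 441, 95, 34, 12, -87.5)
ec (1061, 432, -43, 84, 35, 17.8)
nc handle in trough (442, 576, 61, 35, 10, -83.2) (2271, 574, 57, 79, 44, 7.5)
grip top 0.03027601041202352
[0.48707992 0.02023767 0.21352507] ([0.1938, -0.1001, 0.5013], np.float64(-0.0), 'rows', np.float64(4.8), 'yaw', np.float64(3.1)) ([0.1938, -0.1, 0.2838], np.float64(-0.0), 'rows', np.float64(2.7), 'yaw', np.float64(3.1))
```

>>> drive_tool([
  [[0.193,-0.104,0.2,0],[0.193,-0.104,0.2,0],[0.193,-0.104,0.26,0],[0.193,-0.104,0.33,0],[0.193,-0.104,0.39,0],[0.193,-0.104,0.44,0],[0.193,-0.104,0.48,0],[0.193,-0.104,0.5,0],[0.193,-0.104,0.5,0],[0.193,-0.104,0.5,0]],
])

```text
time_s: 14.7
eef_pos: [0.4411, 0.0952, 0.0136]
eef_rot: [-0.0, 0.688, 0.726, -0.0]
wrist_force: [-0.1, 0.8, 0.2]
opening: 0.5
grasp_force: 0.0
```

>>> drive_tool([
  [[0,0,0,0],[0,0,0,0],[0,0,0,0],[0,0,0,0],[0,0,0,0],[0,0,0,0],[0,0,0,0],[0,0,0,0]],
], jaw=1.0)

```text
time_s: 15.37
eef_pos: [0.442, 0.0949, 0.015]
eef_rot: [0.001, 0.688, 0.726, 0.001]
wrist_force: [-0.4, -0.1, 7.3]
opening: 0.122
grasp_force: 60.6
```

>>> drive_tool([
  [[0,0,-0.04,0],[0,0,-0.12,0],[0,0,-0.2,0],[0,0,-0.28,0],[0,0,-0.32,0],[0,0,-0.32,0],[0,0,-0.32,0]],
])

```text
time_s: 15.95
eef_pos: [0.4414, 0.0949, 0.1426]
eef_rot: [0.001, 0.688, 0.726, 0.001]
wrist_force: [-0.3, -0.4, -1.7]
opening: 0.126
grasp_force: 59.8
```

Run:
```python
from h import *
o=ctrl.get_obs();print(o['eef_pos'],o['opening'],goto(.574,.061,.15,7.4,o),goto(.574,.061,.077,7.4,o))
```

```text
[0.44137209 0.09493024 0.14257866] 0.12633901573954368 ([-0.1027, 0.3265, -0.0176], np.float64(-0.0238), 'rows', np.float64(3.1), 'yaw', np.float64(3.1)) ([-0.1027, 0.326, 0.1649], np.float64(-0.0238), 'rows', np.float64(3.1), 'yaw', np.float64(3.1))
```

>>> drive_tool([
  [[-0.103,0.326,-0.02,-0.024],[-0.103,0.326,-0.02,-0.024],[-0.103,0.326,-0.02,-0.024],[-0.103,0.326,-0.02,-0.024],[-0.103,0.326,-0.02,-0.024],[-0.103,0.326,0.0,-0.024],[-0.103,0.326,0.05,-0.024],[-0.103,0.326,0.05,-0.024],[-0.103,0.326,0.05,-0.024]],
])

```text
time_s: 16.7
eef_pos: [0.57, 0.0616, 0.1192]
eef_rot: [-0.003, 0.66, 0.752, -0.002]
wrist_force: [-0.1, -0.2, 0.1]
opening: 0.125
grasp_force: 59.7
```

Run:
```python
from h import *
o=ctrl.get_obs();s=snap("wrist");P=cloud(s).reshape(-1,3)
print(rect(P,.055,.069,(.574,.061),.075)); z=o['eef_pos'][2]
print("lid",rect(P,z-.014,z+.002,(.574,.061),.08))
print(o['eef_pos'],goto(.574,.061,.0745,7.4,o))
```

```text
(1805, 570, 86, 113, 12, 7.7)
lid (16547, 570, 62, 113, 63, 7.4)
[0.56995036 0.06161878 0.11915156] ([-0.003, 0.0105, 0.1116], np.float64(0.0004), 'rows', np.float64(1.1), 'yaw', np.float64(7.5))
```

>>> drive_tool([
  [[0,0,0.03,0],[0,0,0.05,0],[0,0,0.07,0],[0,0,0.085,0],[0,0,0.095,0],[0,0,0.105,0],[0,0,0.112,0],[0,0,0.112,0],[0,0,0.112,0]],
])

```text
time_s: 17.5
eef_pos: [0.5733, 0.0609, 0.0769]
eef_rot: [0.0, 0.66, 0.751, -0.0]
wrist_force: [-0.8, -0.3, -2.1]
opening: 0.126
grasp_force: 59.8
```

Run:
```python
from h import *
o=ctrl.get_obs();s=snap("wrist");save(s[0],"w6.png");P=cloud(s).reshape(-1,3)
print(rect(P,.064,.075,(.574,.061),.08))
print(o['eef_pos'],o['wrist_force'],goto(.574,.061,.0735,7.4,o))
```

```text
(16498, 574, 62, 113, 63, 7.5)
[0.57331166 0.06087344 0.07689979] [-0.84986043 -0.30900145 -2.11599268] ([0.0001, 0.0017, 0.0085], np.float64(0.0002), 'rows', np.float64(0.1), 'yaw', np.float64(7.4))
```

View pics/w6.png

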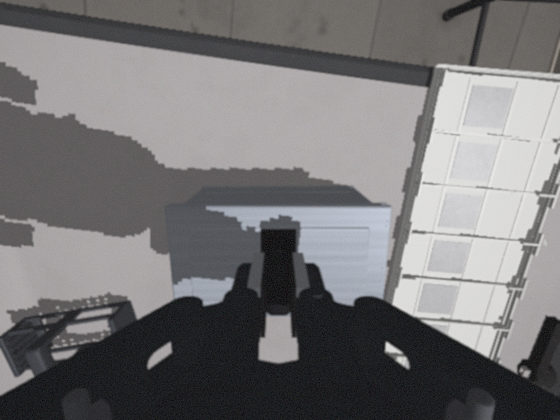

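The lid covers the trough squarely, at image (165–390, 205–300). Lowering the last few mm and releasing.

>>> drive_tool([
  [[0,0,0.004,0],[0,0,0.007,0],[0,0,0.007,0],[0,0,0.007,0]],
])

```text
time_s: 17.88
eef_pos: [0.5732, 0.0609, 0.0741]
eef_rot: [0.0, 0.66, 0.751, -0.0]
wrist_force: [0.2, 0.7, -0.9]
opening: 0.125
grasp_force: 59.8
```

>>> drive_tool([
  [[0,0,0,0],[0,0,0,0],[0,0,0,0],[0,0,0,0],[0,0,0,0]],
], jaw=0.5)

```text
time_s: 18.3
eef_pos: [0.5733, 0.0609, 0.0742]
eef_rot: [0.0, 0.66, 0.751, 0.0]
wrist_force: [-1.0, -0.3, -0.8]
opening: 0.503
grasp_force: 0.0
```

>>> drive_tool([
  [[0,0,-0.04,0],[0,0,-0.12,0],[0,0,-0.22,0],[0,0,-0.3,0],[0,0,-0.34,0],[0,0,-0.34,0],[0,0,-0.34,0]],
])

```text
time_s: 18.88
eef_pos: [0.5738, 0.0608, 0.2112]
eef_rot: [0.001, 0.66, 0.751, 0.001]
wrist_force: [-0.7, -0.1, -0.5]
opening: 0.501
grasp_force: 0.0
```

Run:
```python
from h import *
o=ctrl.get_obs();s=snap("wrist");P=cloud(s).reshape(-1,3)
print(rect(P,.06,.075,(.574,.061),.08));q=P[np.isfinite(P[:,0])&(np.hypot(P[:,0]-.574,P[:,1]-.085)<.06)&(P[:,2]>.055)&(P[:,2]<.08)]
A=np.c_[q[:,:2],np.ones(len(q))];print(np.linalg.lstsq(A,q[:,2],rcond=None)[0],np.median(q[:,2]))
print(o['eef_pos'],goto(.45,-.26,.22,0.5,o))
```

```text
(7133, 573, 60, 113, 63, 7.3)
[ 0.00057988 -0.00410828  0.06820903] 0.0682085075338332
[0.5738326  0.06083877 0.21115373] ([-0.7553, -0.4107, -0.0227], np.float64(0.0385), 'rows', np.float64(7.2), 'yaw', np.float64(7.4))
```

Narrow lid is seated: flat, plate top at 68.2 mm. Now the wide lid.

>>> drive_tool([
  [[-0.755,-0.41,-0.02,0.038],[-0.755,-0.41,-0.02,0.038],[-0.755,-0.41,-0.02,0.038],[-0.755,-0.41,-0.02,0.038],[-0.755,-0.41,-0.02,0.038],[-0.755,-0.41,-0.02,0.038],[-0.755,-0.41,-0.02,0.038],[-0.755,-0.41,-0.02,0.038],[-0.755,-0.41,-0.02,0.038],[-0.755,-0.41,-0.02,0.038],[-0.755,-0.41,-0.02,0.038],[-0.755,-0.41,-0.02,0.038]],
])

```text
time_s: 19.93
eef_pos: [0.4495, -0.2583, 0.2168]
eef_rot: [-0.001, 0.703, 0.711, 0.0]
wrist_force: [0.9, -0.3, -0.4]
opening: 0.504
grasp_force: 0.0
```

Run:
```python
from h import *
o=ctrl.get_obs();s=snap("wrist");P=cloud(s).reshape(-1,3)
for k in("wt","wl","wlg"):
  x,y,a,b,r=OB[k];print(k,rect(P,a,b,(x,y),r))
print(o['eef_pos'],goto(.4295,-.195,.014,0.5,o))
```

```text
wt (4249, 583, -133, 115, 85, 5.7)
wl (8013, 429, -195, 114, 85, 0.5)
wlg (410, 429, -195, 34, 12, -89.3)
[ 0.44952736 -0.25827493  0.21678477] ([0.1576, -0.0476, 0.5074], np.float64(0.0007), 'rows', np.float64(4.9), 'yaw', np.float64(0.6))
```

>>> drive_tool([
  [[0.157,-0.05,0.2,0],[0.157,-0.05,0.2,0],[0.157,-0.05,0.26,0],[0.157,-0.05,0.33,0],[0.157,-0.05,0.39,0],[0.157,-0.05,0.44,0],[0.157,-0.05,0.485,0],[0.157,-0.05,0.507,0],[0.157,-0.05,0.507,0],[0.157,-0.05,0.507,0]],
])

```text
time_s: 20.82
eef_pos: [0.4292, -0.1963, 0.0154]
eef_rot: [-0.0, 0.703, 0.711, -0.0]
wrist_force: [0.1, 0.1, 0.1]
opening: 0.5
grasp_force: 0.0
```

>>> drive_tool([
  [[0,0,0,0],[0,0,0,0],[0,0,0,0],[0,0,0,0],[0,0,0,0],[0,0,0,0],[0,0,0,0],[0,0,0,0]],
], jaw=1.0)

```text
time_s: 21.48
eef_pos: [0.4299, -0.1978, 0.0167]
eef_rot: [0.001, 0.703, 0.711, 0.0]
wrist_force: [-0.6, 0.2, 6.2]
opening: 0.123
grasp_force: 60.4
```

>>> drive_tool([
  [[0,0,-0.04,0],[0,0,-0.12,0],[0,0,-0.2,0],[0,0,-0.28,0],[0,0,-0.32,0],[0,0,-0.32,0],[0,0,-0.32,0]],
])

```text
time_s: 22.07
eef_pos: [0.4295, -0.1976, 0.1442]
eef_rot: [0.001, 0.704, 0.711, 0.0]
wrist_force: [-0.2, -0.9, -2.2]
opening: 0.123
grasp_force: 59.5
```

Run:
```python
from h import *
o=ctrl.get_obs();print(o['eef_pos'],o['opening'],goto(.583,-.133,.15,6,o),goto(.583,-.133,.077,6,o))
```

```text
[ 0.4294631  -0.19761715  0.14417197] 0.12279015817363535 ([0.1576, 0.3855, -0.014], np.float64(-0.0301), 'rows', np.float64(3.7), 'yaw', np.float64(0.6)) ([0.1579, 0.3851, 0.1685], np.float64(-0.0301), 'rows', np.float64(3.7), 'yaw', np.float64(0.6))
```

>>> drive_tool([
  [[0.151,0.385,-0.02,-0.03],[0.151,0.385,-0.02,-0.03],[0.151,0.385,-0.02,-0.03],[0.151,0.385,-0.02,-0.03],[0.151,0.385,-0.02,-0.03],[0.151,0.385,0.0,-0.03],[0.151,0.385,0.05,-0.03],[0.151,0.385,0.05,-0.03],[0.151,0.385,0.05,-0.03],[0.151,0.385,0.05,-0.03]],
])

```text
time_s: 22.9
eef_pos: [0.5813, -0.1355, 0.1227]
eef_rot: [-0.001, 0.67, 0.743, -0.0]
wrist_force: [1.2, 0.3, -0.9]
opening: 0.123
grasp_force: 59.6
```

>>> drive_tool([
  [[0,0,0.03,0],[0,0,0.05,0],[0,0,0.07,0],[0,0,0.085,0],[0,0,0.095,0],[0,0,0.095,0],[0,0,0.095,0]],
])

```text
time_s: 23.48
eef_pos: [0.5823, -0.1351, 0.085]
eef_rot: [-0.0, 0.669, 0.743, -0.0]
wrist_force: [-0.6, -0.1, -1.1]
opening: 0.122
grasp_force: 59.7
```

Run:
```python
from h import *
o=ctrl.get_obs();s=snap("wrist");save(s[0],"w7.png");P=cloud(s).reshape(-1,3);z=o['eef_pos'][2]
print("lid",rect(P,z-.013,z+.001,(.583,-.133),.082))
print(o['eef_pos'],o['wrist_force'],goto(.583,-.135,.0755,6,o))
```

```text
lid (22766, 582, -132, 113, 85, 5.9)
[ 0.5822713  -0.13510807  0.08498044] [-0.62941534 -0.08986513 -1.10436027] ([0.0001, 0.0019, 0.0237], np.float64(-0.0), 'rows', np.float64(0.2), 'yaw', np.float64(6.0))
```

Lid measured at (.582,-.132), 5.9°, against the trough at (.583,-.133), 6°. Seating and releasing.

>>> drive_tool([
  [[0,0.002,0.01,0],[0,0.002,0.018,0],[0,0.002,0.023,0],[0,0.002,0.023,0],[0,0.002,0.023,0],[0,0.002,0.023,0]],
])

```text
time_s: 24.03
eef_pos: [0.5831, -0.1351, 0.076]
eef_rot: [-0.0, 0.669, 0.743, -0.0]
wrist_force: [-0.2, 0.7, -1.6]
opening: 0.117
grasp_force: 59.7
```

>>> drive_tool([
  [[0,0,0,0],[0,0,0,0],[0,0,0,0],[0,0,0,0],[0,0,0,0]],
], jaw=0.5)

```text
time_s: 24.45
eef_pos: [0.5833, -0.1352, 0.0763]
eef_rot: [0.0, 0.669, 0.743, 0.0]
wrist_force: [0.1, -0.2, -0.8]
opening: 0.502
grasp_force: 0.0
```

>>> drive_tool([
  [[0,0,-0.04,0],[0,0,-0.12,0],[0,0,-0.22,0],[0,0,-0.3,0],[0,0,-0.4,0],[0,0,-0.4,0],[0,0,-0.4,0],[0,0,-0.4,0]],
])

```text
time_s: 25.12
eef_pos: [0.583, -0.135, 0.2359]
eef_rot: [-0.0, 0.669, 0.743, -0.0]
wrist_force: [-0.8, -0.7, -0.1]
opening: 0.504
grasp_force: 0.0
```

Run:
```python
from h import *
s=snap("wrist");P=cloud(s).reshape(-1,3)
print("wl",rect(P,.06,.075,(.583,-.133),.085));q=P[np.isfinite(P[:,0])&(np.hypot(P[:,0]-.583,P[:,1]+.105)<.06)&(P[:,2]>.055)&(P[:,2]<.08)]
A=np.c_[q[:,:2],np.ones(len(q))];print(np.linalg.lstsq(A,q[:,2],rcond=None)[0][:2],np.median(q[:,2]))
s=snap("scene");P=cloud(s).reshape(-1,3);save(s[0][130:290,120:360],"end.png")
cv2.imwrite("pics/end.png",cv2.resize(s[0][130:290,120:360,::-1],None,fx=3.3,fy=3.3,interpolation=cv2.INTER_CUBIC))
print("nl",rect(P,.06,.075,(.574,.061),.085),"wl",rect(P,.06,.075,(.583,-.133),.085),"ec",rect(P,.012,.06,(.439,-.038),.07))
```

```text
wl (8622, 583, -133, 114, 85, 6.0)
[ 0.00189881 -0.01301924] 0.06831664698405576
nl (435, 575, 57, 120, 68, 7.3) wl (682, 583, -135, 117, 88, 6.9) ec (213, 434, -47, 88, 36, 17.4)
```

View pics/end.png

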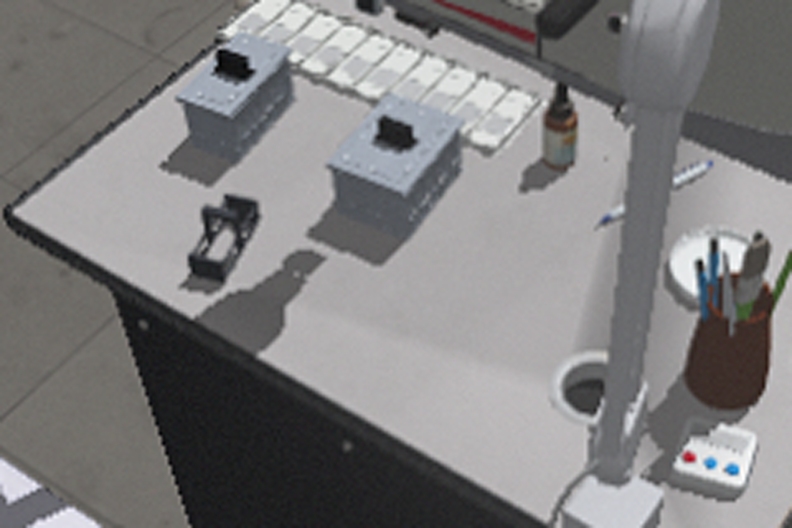

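Both troughs, at crop (235,95) and (395,160), are closed with flat lids. The empty carrier (224,240) and dropper (560,130) have not moved. Handing in.

```bash
python3 -c "
from bench import ctrl
print(ctrl.hand_in())"
```

```text
the job is handed in; nothing more can be done
None
```

Both loaded carriers stand in their own troughs under flat, seated lids, the empty carrier and dropper were left alone, and I handed the job in at about 25 s (the hand-in returned no verdict).

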